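# Close the carton of measured parts

## Robot

A 6-joint arm with a two-finger parallel gripper is mounted at the origin on the work surface. World frame = base frame: x ahead of the robot, y to its left, z up, the work surface at z = 0. Lengths are in m, angles in rad, forces in N, time in s.
With the tool pointing down it reaches from about 0.325 to 0.85 m from the base axis. Payload 15.5 kg.
Tool frame: the origin (TCP) lies midway between the tips of the shut fingers; the grasp point (between the pads) lies 19 mm behind it (grasp_offset is the distance from the TCP to the grasp point, in m); z points along the fingers, y is the line along which they close (so a half turn about z gives the same grasp; the last joint's range is limited). The gripper opens to 91 mm and grips with 3 to 60 N. Pads are 32 mm wide; open, the fingers measure 118 mm over their backs; the gripper's body (76 mm by 178 mm) begins 60 mm behind the grasp point.
Start: joints at [-1.315, 0.494, 1.345, -0, 1.302, -0.096], TCP at [0.215, -0.587, 0.214] pointing down, gripper open.
Joint ranges: [-2.91, 2.91], [-0.82, 2.16], [0.22, 2.67], [-1.22, 4.37], [0.12, 2.79], [-3.08, 3.08]. Speed limits (rad/s): [1.89, 1.89, 2.57, 3.01, 3.01, 3.01].

## Interface

Orientations are given as a unit quaternion [w, x, y, z].
In Python, from plant import * gives the robot as it stands. The module is installed in compiled form; this text tells all that it offers.
- The arm moves only by the shell command python3 -m creep 'ROWS' [FORCE]. ROWS is JSON, a list of rows, each an object with "dp": the shift along the tool's x, y, z in cm, a list of three; "roll": the turn about the tool's z in degrees; "grip": the opening, from -1 (shut) to 1 (fully open). In form: [{"dp": [x, y, z], "roll": roll, "grip": grip}, ...]. A call has 1 to 10 rows; each row shifts and turns the commanded pose from where the row before left it, along the tool's axes as they then stand; what a row does not reach is not made up. A row lasts 1/12 s, in which the tool goes at most 41.7 mm and 7.16 degrees, less where a joint would pass 70% of its speed; a pose out of reach is approached as far as the arm can. A call is refused whole if a number of a shift passes 4.17 or a number of a turn 7.16, either way. A call with a gripper value outside its range is refused whole. The fingers move at their own pace and stop on an object; FORCE is the grip in N (left out, the last holds). Time passes only in rows, so rows that do not move let the fingers close. It gives the time, the measured TCP pose, the force, the opening and the grip force at its end, in the units of the state.
- read_state(): the state, without advancing time (a new reading comes with each control period).
- get_image(name): name is "side" or "top"; returns a dict with "image" (400x640x3 uint8, red, green, blue), "mtx" (3x3 intrinsics, pixels), "distortion" ([k1, k2, p1, p2, k3] as OpenCV has them; the pictures are not rectified), "extrinsics" (4x4, takes a point from world to camera coordinates). Camera axes: x right, y down, z forward; pixel columns grow to the right and rows downward; lengths in m; the calibration is good to about 2 mm. A picture is of the moment at which its call begins. There is no depth.
- close_job(): hands the job in; it is judged then, once.
The state is a dict: "time": time; "q": joint angles; "joint_velocities": joint speeds; "effort": joint torques, N m; "eef_pos": TCP position; "orientation": TCP orientation; "contact_force": force on the tool from outside, world axes, zero at the start; "torque": the same for the moment, N m; "grip_width": finger opening in m; "finger_force": force on a finger pad.
Only numpy, scipy, OpenCV 4.12 (cv2) and the standard library are available. Lean on these libraries where they do the work, as an engineer would, in place of code of your own. Each camera call takes 0.05 s, during which the arm holds its last target. There are 200 camera calls.

## Task

The parts in the open grey-white carton have been measured: close it for transport. Fold both end flaps in while the lid is still open, then swing the folded-back lid over and down on them and press it at its stud until the stud snaps home and the lid stays shut flat by itself. The carton stands on soft foam, so go by feel: press as hard as the stud needs but do not crush the carton (never over 40 N), and leave everything else on the bench where it is.

Things in the scene. Friction and masses are not known exactly. Their poses are not given: they have to be found in the camera images.
- carton: Carton of 4 mm grey-white fluted plastic board, 160 (its x) x 130 (y) x 95 mm high; heights here are above its underside. It stays put on a 15 mm pad of soft foam that gives about 4.5 mm per 10 N pressed down, 11 mm at most. Origin: centre of its underside. Lid hinge on its +y side; fixed 24 mm ledge with the stud's socket at its -y side. Turned 0.35 rad at most. Contents lie below 85 mm.
- flap_near (a joint): End flap on the -x end (near the robot): 50 mm from crease to edge, 74 mm wide (carton y -35 to +39), 4 mm thick; crease along the carton's y at x = -80 mm, 95 mm up. 0 = flat inwards, 1.57 = upright, more = leaning out; starts at 1.9 to 2.7. It stays where left, but pressed flat and let go rises to about 0.35. 1 to 2 N at its edge move it. The lid presses it flat.
- flap_far (a joint): The same on the carton's +x end: crease at x = +80 mm, 95 mm up. Same meaning of the values, same start range and behaviour.
- flap_near_edge (a point): Middle of the free edge of the near end flap, at mid thickness.
- flap_far_edge (a point): Middle of the free edge of the far end flap, at mid thickness.
- lid (a joint): Lid, 132 mm from hinge to edge, 164 mm wide, 4 mm thick. 0 = shut flat (top 104 mm up), 1.57 = upright, 3.14 = level outwards (to the carton's +y); starts folded back at 3.2 to 3.5. It stays where left (4 N at its edge swing it), but springs up to 0.3 to 0.6 if pressed flat and not caught. The stud meets its socket at 0.08, takes some 12 to 17 N to pass, snaps home below 0.015 and stays at 0.
- lid_hinge (a point): Middle of the lid's hinge line: at the carton's x = 0, y = +65 mm, 100 mm up. The hinge runs along the carton's x.
- lid_edge (a point): Middle of the lid's free edge, at mid thickness.
- stud (a point): Centre of the lid's outer face at the press stud (a round black 24 mm cap, 2.5 mm proud), 115 mm from the hinge on the lid's middle line.
- caliper: Steel digital caliper lying flat, 220 x 60 x 15 mm, on the carton's ledge side; loose, leave alone. Origin: underside of the beam's middle.
- gauge_case: Wooden gauge-block case, 130 x 85 x 34 mm, beyond the lid's side of the carton; loose, leave alone. Origin: centre of its underside.
- wash_bottle: White bottle with a red cap, 64 mm across, 170 mm high; loose, leave alone. Origin: centre of its underside.
- mouse: Black computer mouse, 108 x 60 x 33 mm; loose, leave alone. Origin: centre of its underside.
- board_tray: Blue tray with a circuit board, 170 x 120 x 28 mm; loose, leave alone. Origin: centre of its underside.

How it is judged:
By the outcome, as a careful person would: the job done as asked, in the order asked, and still so for the second after the job is handed in, with the robot touching nothing.
It also fails if it takes over 64 s, if anything falls off the work surface, if the arm or the gripper's body presses on something with over 40 N, if the wrist force passes 120 N, or if a joint passes its speed limit or range.

## Working session

There is one attempt and no reset: what is moved stays moved. The work goes in short steps, Python scripts to look and compute and a shell command to move; the robot and the scene stay as the last step left them, time stands still between calls to the robot, and variables do not carry over. Pictures are saved under pics/ and viewed, at most 10 in all, crops included, and the job is handed in when it is done.

```bash
mkdir -p pics; cat > h.py <<'E'
from plant import *
import numpy as np, cv2
def snap(n,f):
    d=get_image(n); cv2.imwrite('pics/'+f,d['image'][:,:,::-1]); return d
def ray(d,uv):
    p=cv2.undistortPoints(np.array([[uv]],float),d['mtx'],np.array(d['distortion'],float))[0,0]
    E=np.array(d['extrinsics']);R=E[:3,:3];t=E[:3,3]
    return -R.T@t, R.T@np.array([p[0],p[1],1])
def onz(d,uv,z):
    o,v=ray(d,uv); return o+v*(z-o[2])/v[2]
def proj(d,P):
    E=np.array(d['extrinsics']);r=cv2.Rodrigues(E[:3,:3])[0]
    return cv2.projectPoints(np.array(P,float).reshape(-1,1,3),r,E[:3,3],d['mtx'],np.array(d['distortion'],float))[0][:,0]
E
python3 - <<'E'
from h import *
import pickle
o={}
for n in('top','side'):
    d=snap(n,n+'0.png');o[n]=d; print(n,ray(d,(320,200)))
pickle.dump(o,open('c.pkl','wb'))
s=read_state();print(s)
E
```

```text
top (array([ 0.36793218, -0.00771244,  1.3884269 ]), array([ 0.11057198,  0.03152438, -0.99360951]))
side (array([0.3179205 , 0.79131462, 1.07332452]), array([ 0.16590252, -0.6226733 , -0.76474754]))
{'time': 0.1, 'q': array([-1.31447056e+00,  4.94127082e-01,  1.34606157e+00,  1.87726254e-05,
        1.30249770e+00, -9.55328550e-02]), 'joint_velocities': array([-6.58466276e-04, -2.27900223e-03, -2.39340169e-03, -1.06599822e-06,
        1.12524405e-03, -1.11708105e-03]), 'effort': array([ 1.45715130e-03, -8.80235839e+01, -3.82544732e+01,  7.09067378e-02,
        4.82478167e-02, -8.55882899e-05]), 'eef_pos': array([ 0.21530569, -0.58638413,  0.21339671]), 'orientation': array([-5.45808208e-04,  9.84564603e-01,  1.75020697e-01, -3.48973693e-05]), 'contact_force': array([ 0.44084703, -0.02831891, -0.40336578]), 'torque': array([ 0.04665096, -0.0753064 , -0.02056834]), 'finger_force': 0.0, 'grip_width': 0.09134291777668553}
```

View pics/top0.png

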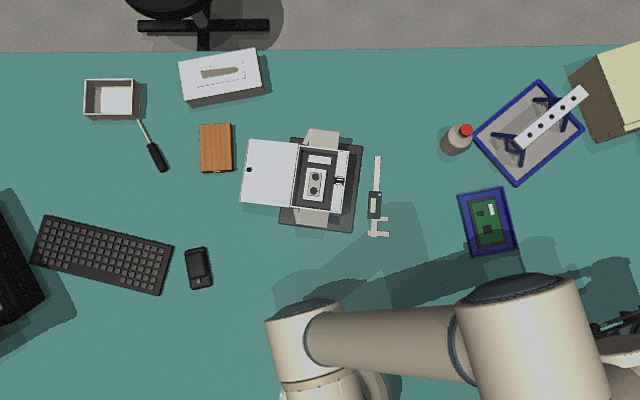

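View pics/side0.png

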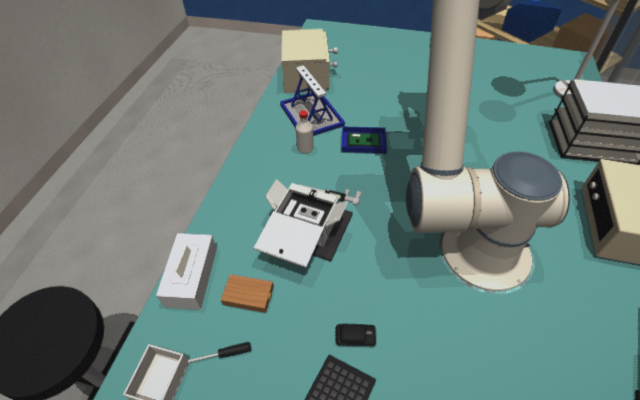

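The carton sits at top-view (325,180): lid folded left (+y) at (270,172), far flap at (322,138), near flap at (318,217), caliper at (377,200) on the ledge side. I'll zoom in.

```bash
python3 - <<'E'
import cv2,numpy as np
a=cv2.imread('pics/top0.png')[115:245,230:400];b=cv2.imread('pics/side0.png')[170:275,245:365]
a=cv2.resize(a,None,fx=4,fy=4,interpolation=2);b=cv2.resize(b,None,fx=5,fy=5,interpolation=2)
cv2.imwrite('pics/t1.png',a);cv2.imwrite('pics/s1.png',b)
E
```

```text
(no output)
```

View pics/t1.png

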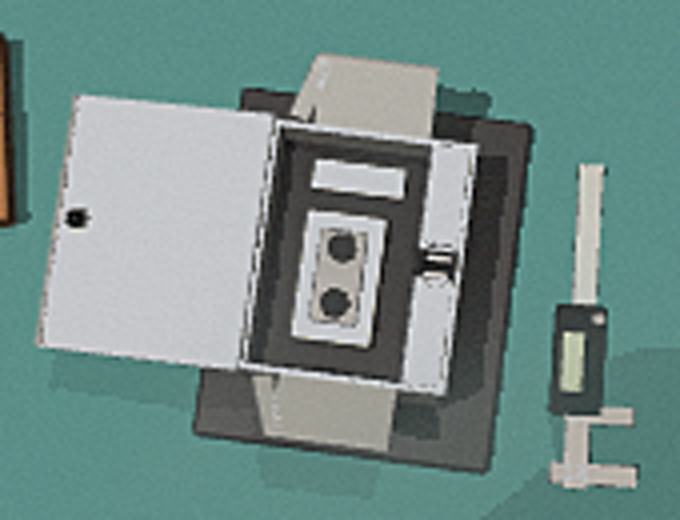

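View pics/s1.png

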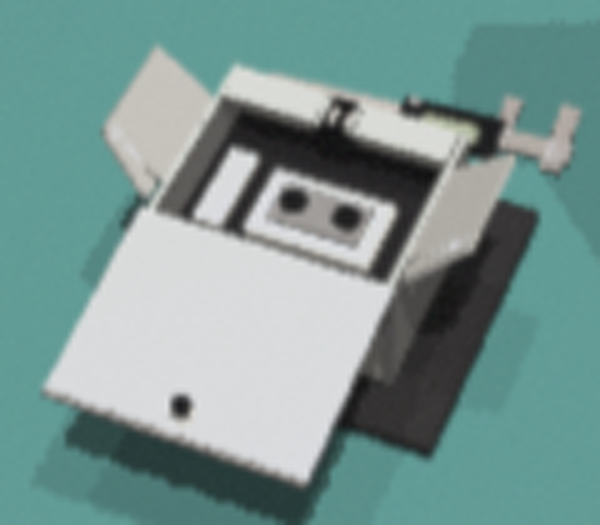

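```bash
cat > m.py <<'E'
from h import *
import pickle
c=pickle.load(open('c.pkl','rb'));T=c['top'];S=c['side']
t=lambda a,b:((a-1.5)/4+230,(b-1.5)/4+115)
s=lambda a,b:((a-2)/5+245,(b-2)/5+170)
def st(p,q):
    o1,v1=ray(T,p);o2,v2=ray(S,q)
    v1/=np.linalg.norm(v1);v2/=np.linalg.norm(v2)
    k=np.linalg.lstsq(np.c_[v1,-v2],o2-o1,rcond=None)[0]
    a=o1+k[0]*v1;b=o2+k[1]*v2
    return (a+b)/2,np.linalg.norm(a-b)
E
python3 - <<'E'
from m import *
np.set_printoptions(precision=4,suppress=True)
for n,z,p in[('FH',.11,(278,120)),('FL',.11,(477,145)),('NL',.11,(445,393)),('NH',.11,(240,367))]:print(n,onz(T,t(*p),z))
for n,z,p in[('FL',.11,(235,65)),('NL',.11,(467,140))]:print('side',n,onz(S,s(*p),z))
for n,p,q in[('lidF',(75,96),(43,390)),('lidN',(38,346),(307,485)),('stud',(77,217),(180,405)),
 ('ffL',(437,68),(155,45)),('ffH',(318,55),(103,130)),('nfL',(388,450),(515,155)),('nfH',(267,437),(475,245)),('FL',(477,145),(235,65)),('NL',(445,393),(467,140)),('NH',(240,367),(390,283))]:print(n,*st(t(*p),s(*q)))
E
```

```text
FH [0.6517 0.0851 0.11  ]
FL [ 0.6343 -0.0407  0.11  ]
NL [ 0.4776 -0.0189  0.11  ]
NH [0.4948 0.1087 0.11  ]
side FL [ 0.6329 -0.0424  0.11  ]
side NL [ 0.4752 -0.0154  0.11  ]
lidF [0.6707 0.2157 0.1007] 6.620210238321883e-05
lidN [0.5097 0.2376 0.0969] 0.001694477028927716
stud [0.59   0.2118 0.1093] 0.0015705894381691824
ffL [ 0.6749 -0.0157  0.1462] 0.0008651665340401563
ffH [0.684  0.0577 0.1457] 0.001051116877834723
nfL [0.4402 0.0161 0.1419] 0.0008026938794162547
nfH [0.4485 0.0891 0.1442] 0.0007161358026689446
FL [ 0.6331 -0.0407  0.112 ] 0.001590099028392905
NL [ 0.4769 -0.0191  0.1056] 0.0020294360728329813
NH [0.4939 0.108  0.118 ] 0.00037773361212379723
```

Geometry is consistent: carton centre is about (0.563, 0.034), yaw −0.14, flaps at 2.45 (near) and 2.37 (far), lid at 3.27. First I'll align the tool with the carton, shut the fingers and go outside the near flap.

```bash
cat >> h.py <<'E'
C=np.array([.563,.034]);A=-.14
R2=np.array([[np.cos(A),-np.sin(A)],[np.sin(A),np.cos(A)]])
def loc():
    s=read_state();p=s['eef_pos'];l=R2.T@(p[:2]-C);q=s['orientation']
    a=2*np.arctan2(q[2],q[1])
    f=s['contact_force'];g=R2.T@f[:2]
    print('t%.2f local mm x%.1f y%.1f z%.1f yaw err deg %.2f F %.1f %.1f %.1f'%(s['time'],*(l*1000),p[2]*1000,np.degrees(a-A),*g,f[2]))
E
echo 'from h import *
loc()' > l.py
python3 -m creep '[{"dp":[0,0,0],"roll":7.05,"grip":-1},{"dp":[0,0,0],"roll":7.05,"grip":-1},{"dp":[0,0,0],"roll":7.05,"grip":-1},{"dp":[0,0,0],"roll":7.05,"grip":-1},{"dp":[0,0,0],"roll":0,"grip":-1}]' 20; python3 l.py
python3 -m creep '[{"dp":[0.5,-3.5,0],"roll":0,"grip":-1},{"dp":[0.5,-3.5,0],"roll":0,"grip":-1},{"dp":[0.5,-3.5,0],"roll":0,"grip":-1},{"dp":[0.5,-3.5,0],"roll":0,"grip":-1},{"dp":[0.5,-3.5,0],"roll":0,"grip":-1},{"dp":[0.5,-3.5,0],"roll":0,"grip":-1},{"dp":[0.5,-3.5,0],"roll":0,"grip":-1},{"dp":[0.5,-3.5,0],"roll":0,"grip":-1},{"dp":[0.5,-3.5,0],"roll":0,"grip":-1},{"dp":[0.5,-3.5,0],"roll":0,"grip":-1}]'; python3 l.py
```

```text
time: 0.52
eef_pos: [0.2153, -0.5865, 0.2136]
orientation: [-0.0, 0.997, -0.073, -0.0]
contact_force: [0.8, 0.2, -0.1]
grip_width: 0.0606
finger_force: 0.0
t0.52 local mm x-257.7 y-663.0 z213.6 yaw err deg -0.41 F 0.7 0.3 -0.1
time: 1.35
eef_pos: [0.3138, -0.2455, 0.2139]
orientation: [-0.0, 0.998, -0.068, 0.0]
contact_force: [1.9, 0.5, -0.5]
grip_width: 0.0004
finger_force: 0.0
t1.35 local mm x-207.7 y-311.5 z213.9 yaw err deg 0.25 F 1.8 0.7 -0.5
```

```bash

python3 -m creep '[{"dp":[0.58,-3.5,0],"roll":0,"grip":-1},{"dp":[0.58,-3.5,0],"roll":0,"grip":-1},{"dp":[0.58,-3.5,0],"roll":0,"grip":-1},{"dp":[0.58,-3.5,0],"roll":0,"grip":-1},{"dp":[0.58,-3.5,0],"roll":0,"grip":-1},{"dp":[0.58,-3.5,0],"roll":0,"grip":-1},{"dp":[0.58,-3.5,0],"roll":0,"grip":-1},{"dp":[0.58,-3.5,0],"roll":0,"grip":-1},{"dp":[0.58,-3.3,0],"roll":0,"grip":-1},{"dp":[0,0,0],"roll":0,"grip":-1}]'>/dev/null; python3 l.py
python3 -m creep '[{"dp":[0,0,2.9],"roll":0,"grip":-1},{"dp":[0,0,2.9],"roll":0,"grip":-1},{"dp":[0,0,2.9],"roll":0,"grip":-1},{"dp":[0,0,0],"roll":0,"grip":-1}]'>/dev/null; python3 l.py
python3 -m creep '[{"dp":[1,0,0],"roll":0,"grip":-1},{"dp":[1,0,0],"roll":0,"grip":-1},{"dp":[1,0,0],"roll":0,"grip":-1},{"dp":[1,0,0],"roll":0,"grip":-1},{"dp":[1,0,0],"roll":0,"grip":-1},{"dp":[1,0,0],"roll":0,"grip":-1}]'>/dev/null; python3 l.py
```

```text
t2.18 local mm x-154.5 y4.4 z214.0 yaw err deg 0.48 F -0.5 -0.9 0.2
t2.52 local mm x-157.7 y-0.7 z123.5 yaw err deg 0.22 F -2.0 -0.3 0.5
t3.02 local mm x-93.4 y-0.2 z127.8 yaw err deg -0.01 F -2.9 -0.6 1.5
```

```bash

python3 -m creep '[{"dp":[1,0,0],"roll":0,"grip":-1},{"dp":[1,0,0],"roll":0,"grip":-1},{"dp":[1,0,0.1],"roll":0,"grip":-1},{"dp":[1,0,0.1],"roll":0,"grip":-1},{"dp":[0.5,0,0.1],"roll":0,"grip":-1},{"dp":[0,0,0],"roll":0,"grip":-1}]'>/dev/null; python3 l.py
python3 -m creep '[{"dp":[0,0,-2],"roll":0,"grip":-1},{"dp":[0,0,-3],"roll":0,"grip":-1},{"dp":[0,0,-3],"roll":0,"grip":-1},{"dp":[3,0,-1],"roll":0,"grip":-1},{"dp":[3.5,0,0],"roll":0,"grip":-1},{"dp":[3.5,0,0],"roll":0,"grip":-1},{"dp":[3.5,0,0],"roll":0,"grip":-1},{"dp":[3.5,0,0],"roll":0,"grip":-1},{"dp":[3.5,0,0],"roll":0,"grip":-1},{"dp":[0,0,0],"roll":0,"grip":-1}]'>/dev/null; python3 l.py
python3 - <<'E'
from h import *
d=snap('top','a.png')
cv2.imwrite('pics/a1.png',cv2.resize(d['image'][95:245,230:400,::-1],None,fx=4,fy=4,interpolation=2))
E
```

```text
t3.52 local mm x-48.6 y-0.3 z123.7 yaw err deg -0.03 F 0.1 -0.4 0.8
t4.35 local mm x159.5 y-0.8 z212.7 yaw err deg -0.06 F -0.0 0.0 0.2
```

View pics/a1.png

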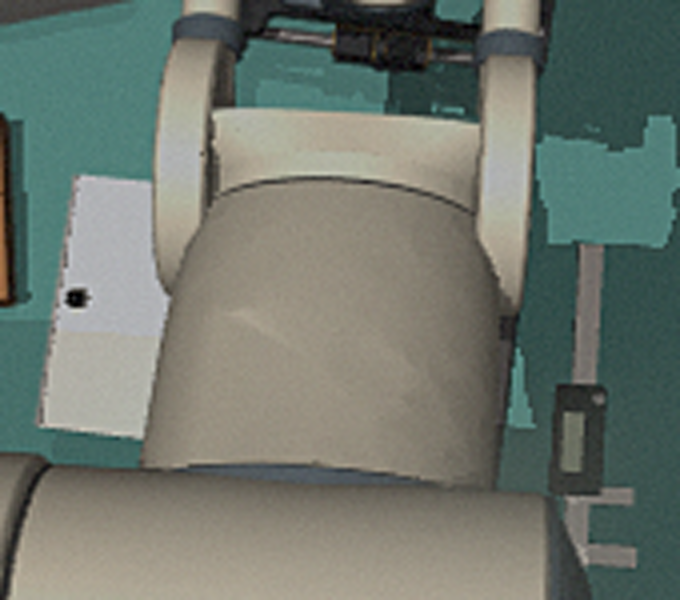

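The arm hides the carton from above, but the lid (stud at crop pixel 77,298) and caliper are unmoved. Next, the far flap.

```bash

python3 -m creep '[{"dp":[0,0,2.9],"roll":0,"grip":-1},{"dp":[0,0,2.9],"roll":0,"grip":-1},{"dp":[0,0,2.9],"roll":0,"grip":-1},{"dp":[0,0,0],"roll":0,"grip":-1},{"dp":[-1,0,0],"roll":0,"grip":-1},{"dp":[-1,0,0],"roll":0,"grip":-1},{"dp":[-1,0,0],"roll":0,"grip":-1},{"dp":[-1,0,0],"roll":0,"grip":-1},{"dp":[-1,0,0],"roll":0,"grip":-1}]'>/dev/null; python3 l.py
python3 -m creep '[{"dp":[-1,0,0],"roll":0,"grip":-1},{"dp":[-1,0,0],"roll":0,"grip":-1},{"dp":[-1,0,0],"roll":0,"grip":-1},{"dp":[-1,0,0],"roll":0,"grip":-1},{"dp":[-1,0,0],"roll":0,"grip":-1},{"dp":[-1,0,0],"roll":0,"grip":-1},{"dp":[0,0,0],"roll":0,"grip":-1}]'>/dev/null; python3 l.py
python3 -m creep '[{"dp":[0,0,-2],"roll":0,"grip":-1},{"dp":[0,0,-3],"roll":0,"grip":-1},{"dp":[0,0,-3],"roll":0,"grip":-1},{"dp":[0,-3.5,-1],"roll":0,"grip":-1},{"dp":[0,-3.5,0],"roll":0,"grip":-1},{"dp":[0,-3.5,0],"roll":0,"grip":-1},{"dp":[0,-3.5,0],"roll":0,"grip":-1},{"dp":[0,-3.5,0],"roll":0,"grip":-1},{"dp":[0,-3.5,0],"roll":0,"grip":-1},{"dp":[0,0,0],"roll":0,"grip":-1}]'>/dev/null; python3 l.py
python3 - <<'E'
from h import *
d=snap('top','b.png');e=snap('side','bs.png')
a=cv2.resize(d['image'][105:245,230:370,::-1],(400,400),interpolation=2)
b=cv2.resize(e['image'][170:290,245:365,::-1],(400,400),interpolation=2)
cv2.imwrite('pics/b1.png',np.hstack([a,b]))
E
```

```text
t5.15 local mm x104.5 y-0.1 z129.1 yaw err deg -0.01 F 0.2 0.8 1.0
t5.73 local mm x43.2 y-0.1 z128.6 yaw err deg 0.00 F -0.7 -0.2 1.0
t6.57 local mm x44.4 y215.6 z218.0 yaw err deg 0.20 F -1.4 -0.2 -0.1
```

View pics/b1.png

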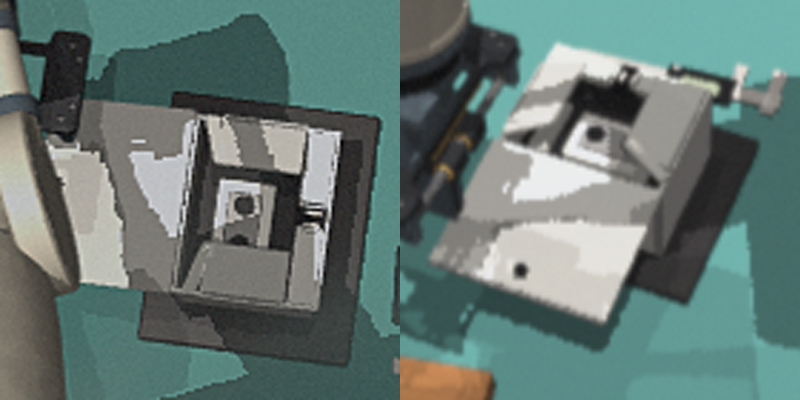

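Both flaps are folded in: left panel near flap at (245,270), far flap at (260,150). Lid still out. Next: shut fingers outside the lid edge, push against it and lift by friction.

```bash

python3 -m creep '[{"dp":[-2.2,-1,0],"roll":0,"grip":-1},{"dp":[-2.2,-0.2,0],"roll":0,"grip":-1},{"dp":[0,0,3.3],"roll":0,"grip":-1},{"dp":[0,0,3.5],"roll":0,"grip":-1},{"dp":[0,0,3.5],"roll":0,"grip":-1},{"dp":[0,0,3],"roll":0,"grip":-1},{"dp":[0,0,0],"roll":0,"grip":-1},{"dp":[0,0.5,0],"roll":0,"grip":-1},{"dp":[0,0.5,0],"roll":0,"grip":-1},{"dp":[0,0,0],"roll":0,"grip":-1}]'>/dev/null; python3 l.py
python3 -m creep '[{"dp":[0,0.3,0],"roll":0,"grip":-1},{"dp":[0,0,0],"roll":0,"grip":-1}]' >/dev/null; python3 l.py
python3 -m creep '[{"dp":[0,0.3,0],"roll":0,"grip":-1},{"dp":[0,0,0],"roll":0,"grip":-1}]' >/dev/null; python3 l.py
```

```text
t7.50 local mm x2.3 y210.9 z86.5 yaw err deg -0.07 F 0.3 0.2 -0.2
t7.67 local mm x1.7 y208.4 z85.5 yaw err deg -0.04 F 0.1 0.3 0.5
t7.83 local mm x1.5 y206.5 z84.7 yaw err deg -0.03 F -0.6 5.3 0.8
```

```bash

python3 -m creep '[{"dp":[0,0.2,0],"roll":0,"grip":-1},{"dp":[0,0,0],"roll":0,"grip":-1}]' >/dev/null; python3 l.py
python3 -m creep '[{"dp":[0,0.1,-0.3],"roll":0,"grip":-1},{"dp":[0,0,-0.3],"roll":0,"grip":-1},{"dp":[0,0,0],"roll":0,"grip":-1}]' >/dev/null; python3 l.py
python3 -m creep '[{"dp":[0,0,-0.4],"roll":0,"grip":-1},{"dp":[0,0,0],"roll":0,"grip":-1}]' >/dev/null; python3 l.py
```

```text
t8.00 local mm x1.5 y206.0 z84.7 yaw err deg -0.03 F -0.1 17.6 -1.4
t8.25 local mm x1.7 y206.5 z91.2 yaw err deg -0.02 F -2.4 27.6 -3.2
t8.42 local mm x1.8 y206.9 z95.4 yaw err deg -0.01 F -3.4 30.4 -2.7
```

```bash
python3 - <<'E'
from h import *
e=snap('side','c.png')
a=cv2.imread('pics/side0.png')[180:280,240:340]
b=e['image'][180:280,240:340,::-1]
cv2.imwrite('pics/c1.png',np.hstack([cv2.resize(x,(400,400),interpolation=2) for x in(a,b)]))
E
```

```text
(no output)
```

View pics/c1.png

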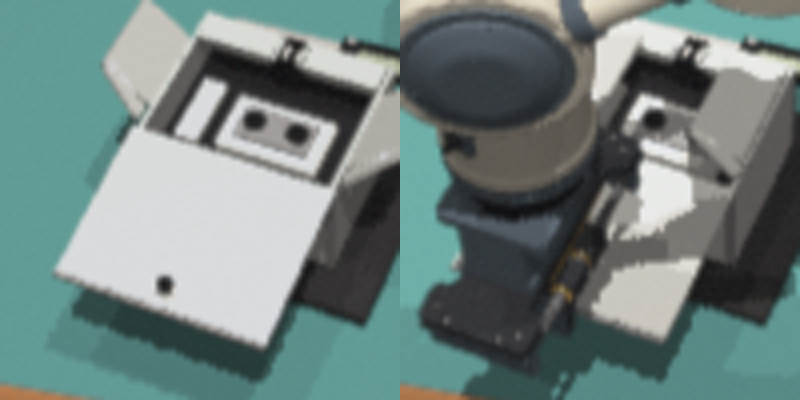

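The lid corner moved up (268,348)→(264,341), so the edge is climbing with the finger. Continuing.

```bash

python3 -m creep '[{"dp":[0,-0.03,-0.5],"roll":0,"grip":-1},{"dp":[0,0,0],"roll":0,"grip":-1}]' >/dev/null; python3 l.py
python3 -m creep '[{"dp":[0,0,-0.5],"roll":0,"grip":-1},{"dp":[0,0,0],"roll":0,"grip":-1}]' >/dev/null; python3 l.py
python3 -m creep '[{"dp":[0,0.05,-0.5],"roll":0,"grip":-1},{"dp":[0,0,0],"roll":0,"grip":-1}]' >/dev/null; python3 l.py
python3 - <<'E'
from h import *
e=snap('side','d.png')
for f in('side0','c','d'):
    a=cv2.imread(f'pics/{f}.png')[255:275,296:312].astype(int); print(a[:,9,2]-a[:,9,1])
E
```

```text
t8.63 local mm x1.7 y207.2 z100.5 yaw err deg 0.00 F -3.6 28.6 -1.7
t8.80 local mm x1.8 y207.2 z105.7 yaw err deg -0.00 F -4.0 29.7 0.5
t8.97 local mm x1.8 y207.0 z110.8 yaw err deg -0.00 F -3.8 32.1 1.3
[ -1  -1  -1  -2  -2  -2  -2  -2  -2  -2  -2   0  -6 -18 -21 -21 -23 -22
 -24 -31]
[  2   3   4   4   3   3   3   3   2   1  -2 -16 -22 -24 -24 -23 -22 -23
 -23 -28]
[  3   3   3   4   2   2   1  -2 -14 -21 -23 -24 -23 -23 -23 -23 -23 -26
 -29 -40]
```

```bash
python3 - <<'E'
from m import *
for th in(3.4,3.3,3.25,3.2,3.15,3.1,3.05,3.0,2.9):
    P=[]
    for x in(-.082,-.06):
        l=R2@[x,.065-.132*np.cos(th)]+C; P.append([*l,.113+.132*np.sin(th)])
    a,b=proj(S,P); print(th,a.round(1),(a+(b-a)*(305-a[0])/(b[0]-a[0])).round(1))
E
```

```text
3.4 [306.4 269.5] [305. 269.]
3.3 [305.9 267.9] [305.  267.6]
3.25 [305.6 266.9] [305.  266.7]
3.2 [305.5 265.8] [305.  265.7]
3.15 [305.3 264.6] [305.  264.5]
3.1 [305.3 263.3] [305.  263.2]
3.05 [305.2 261.9] [305.  261.8]
3.0 [305.2 260.4] [305.  260.3]
2.9 [305.4 257.1] [305.  256.9]
```

Lid angle tracks 3.30→3.20→3.09: no slip. Following the arc.

```bash

python3 -m creep '[{"dp":[0,0.08,-0.65],"roll":0,"grip":-1},{"dp":[0,0.1,-0.65],"roll":0,"grip":-1},{"dp":[0,0.1,-0.65],"roll":0,"grip":-1},{"dp":[0,0,0],"roll":0,"grip":-1}]' >/dev/null; python3 l.py
python3 -m creep '[{"dp":[0,0.18,-0.6],"roll":0,"grip":-1},{"dp":[0,0.2,-0.6],"roll":0,"grip":-1},{"dp":[0,0.25,-0.6],"roll":0,"grip":-1},{"dp":[0,0,0],"roll":0,"grip":-1}]' >/dev/null; python3 l.py
python3 - <<'E'
from h import *
e=snap('side','e.png')
a=e['image'].astype(int); print((a[235:275,305,0]-a[235:275,305,1]))
E
```

```text
t9.35 local mm x1.9 y203.9 z131.1 yaw err deg 0.01 F -3.9 27.8 6.0
t9.68 local mm x2.0 y197.4 z149.4 yaw err deg 0.01 F -4.8 26.4 10.8
[  0   2   2   2   3   2   3   2   2   2   2   3   3   2   2   2   3   2
 -13 -23 -24 -25 -24 -23 -23 -23 -24 -23 -25 -23 -24 -24 -27 -39 -52 -51
 -52 -51 -52 -52]
```

```bash

python3 -m creep '[{"dp":[0,0.15,-0.8],"roll":0,"grip":-1},{"dp":[0,0.35,-0.8],"roll":0,"grip":-1},{"dp":[0,0.4,-0.8],"roll":0,"grip":-1},{"dp":[0,0,0],"roll":0,"grip":-1}]' >/dev/null; python3 l.py
python3 -m creep '[{"dp":[0,0.5,-0.7],"roll":0,"grip":-1},{"dp":[0,0.6,-0.7],"roll":0,"grip":-1},{"dp":[0,0.6,-0.6],"roll":0,"grip":-1},{"dp":[0,0,0],"roll":0,"grip":-1}]' >/dev/null; python3 l.py
```

```text
t10.07 local mm x1.8 y186.2 z173.2 yaw err deg 0.00 F -3.7 10.7 7.0
t10.40 local mm x1.9 y168.7 z193.1 yaw err deg -0.01 F -0.8 9.7 9.2
```

```bash

python3 -m creep '[{"dp":[0,0.8,-0.5],"roll":0,"grip":-1},{"dp":[0,0.8,-0.5],"roll":0,"grip":-1},{"dp":[0,0.9,-0.4],"roll":0,"grip":-1},{"dp":[0,0.9,-0.4],"roll":0,"grip":-1},{"dp":[0,0,0],"roll":0,"grip":-1}]' >/dev/null; python3 l.py
python3 -m creep '[{"dp":[0,0.9,-0.3],"roll":0,"grip":-1},{"dp":[0,1,-0.2],"roll":0,"grip":-1},{"dp":[0,1,-0.1],"roll":0,"grip":-1},{"dp":[0,1,0],"roll":0,"grip":-1},{"dp":[0,1,0],"roll":0,"grip":-1},{"dp":[0,1,0],"roll":0,"grip":-1},{"dp":[0,0,0],"roll":0,"grip":-1}]' >/dev/null; python3 l.py
```

```text
t10.82 local mm x1.3 y132.4 z209.6 yaw err deg -0.06 F -0.0 0.8 0.4
t11.40 local mm x0.8 y72.3 z214.2 yaw err deg -0.10 F 0.7 -0.6 0.0
```

```bash
python3 - <<'E'
from h import *
e=snap('side','f.png');d=snap('top','ft.png')
cv2.imwrite('pics/f1.png',np.hstack([cv2.resize(x,(400,400),interpolation=2) for x in(e['image'][140:290,230:380,::-1],d['image'][85:235,220:370,::-1])]))
E
```

```text
(no output)
```

View pics/f1.png

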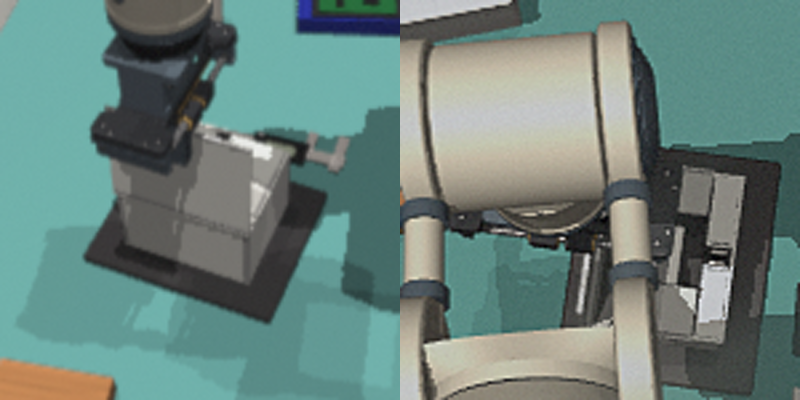

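```bash
python3 - <<'E'
from m import *
for th in np.arange(.8,2.2,.1):
    l=R2@[-.082,.065-.132*np.cos(th)]+C; P=[*l,.115+.132*np.sin(th)]
    print(round(th,2),proj(S,[P]).round(1),proj(T,[P]).round(1))
E
```

```text
0.8 [[335.2 183.6]] [[324.8 209.1]]
0.9 [[334. 184.]] [[320.4 208.2]]
1.0 [[332.7 184.7]] [[315.6 207.2]]
1.1 [[331.2 186. ]] [[310.5 206.3]]
1.2 [[329.6 187.7]] [[305.  205.3]]
1.3 [[328.  189.9]] [[299.4 204.4]]
1.4 [[326.2 192.5]] [[293.6 203.5]]
1.5 [[324.4 195.6]] [[287.7 202.7]]
1.6 [[322.6 199. ]] [[281.9 201.9]]
1.7 [[320.7 202.8]] [[276.1 201.2]]
1.8 [[318.8 207. ]] [[270.5 200.5]]
1.9 [[317.  211.4]] [[265.1 200. ]]
2.0 [[315.3 216. ]] [[260.  199.5]]
2.1 [[313.6 220.7]] [[255.3 199.1]]
```

```bash

python3 -m creep '[{"dp":[0,0.8,0],"roll":0,"grip":-1},{"dp":[0,0.8,0],"roll":0,"grip":-1},{"dp":[0,0.8,0],"roll":0,"grip":-1}]' >/dev/null; python3 l.py
python3 -m creep '[{"dp":[0,0.8,0],"roll":0,"grip":-1},{"dp":[0,0.8,0],"roll":0,"grip":-1},{"dp":[0,0.8,0],"roll":0,"grip":-1}]' >/dev/null; python3 l.py
python3 -m creep '[{"dp":[0,0.6,0.5],"roll":0,"grip":-1},{"dp":[0,0.6,0.6],"roll":0,"grip":-1},{"dp":[0,0.6,0.7],"roll":0,"grip":-1}]' >/dev/null; python3 l.py
```

```text
t11.75 local mm x0.7 y50.1 z214.2 yaw err deg 0.02 F 0.2 2.6 -2.0
t12.00 local mm x0.8 y25.6 z214.4 yaw err deg -0.03 F -0.1 2.9 -1.3
t12.25 local mm x1.1 y7.7 z196.1 yaw err deg -0.03 F 0.7 0.0 4.2
```

```bash

python3 -m creep '[{"dp":[0,0.7,0.45],"roll":0,"grip":-1},{"dp":[0,0.7,0.45],"roll":0,"grip":-1},{"dp":[0,0.7,0.45],"roll":0,"grip":-1},{"dp":[0,0.7,0.45],"roll":0,"grip":-1},{"dp":[0,0.7,0.45],"roll":0,"grip":-1},{"dp":[0,0,0],"roll":0,"grip":-1}]' >/dev/null; python3 l.py
python3 -m creep '[{"dp":[0,0.3,0.6],"roll":0,"grip":-1},{"dp":[0,0.3,0.6],"roll":0,"grip":-1},{"dp":[0,0.3,0.6],"roll":0,"grip":-1},{"dp":[0,0,0],"roll":0,"grip":-1}]' >/dev/null; python3 l.py
```

```text
t12.75 local mm x0.5 y-27.8 z173.0 yaw err deg -0.06 F -0.1 0.5 1.4
t13.08 local mm x0.5 y-36.1 z154.7 yaw err deg -0.03 F 0.5 -0.2 2.2
```

```bash

python3 -m creep '[{"dp":[0,0.2,0.6],"roll":0,"grip":-1},{"dp":[0,0.2,0.6],"roll":0,"grip":-1},{"dp":[0,0,0],"roll":0,"grip":-1}]' >/dev/null; python3 l.py
python3 -m creep '[{"dp":[0,0.2,0.5],"roll":0,"grip":-1},{"dp":[0,0.2,0.5],"roll":0,"grip":-1},{"dp":[0,0,0],"roll":0,"grip":-1}]' >/dev/null; python3 l.py
python3 - <<'E'
from h import *
snap('top','g.png');snap('side','gs.png')
a=cv2.imread('pics/gs.png')[150:270,240:390];b=cv2.imread('pics/g.png')[105:225,240:390]
cv2.imwrite('pics/g1.png',np.hstack([cv2.resize(x,(400,320),interpolation=2) for x in(a,b)]))
E
```

```text
t13.33 local mm x0.6 y-39.8 z142.9 yaw err deg -0.02 F -0.9 -0.2 2.4
t13.58 local mm x0.8 y-43.8 z133.1 yaw err deg -0.02 F 2.0 0.9 1.9
```

View pics/g1.png

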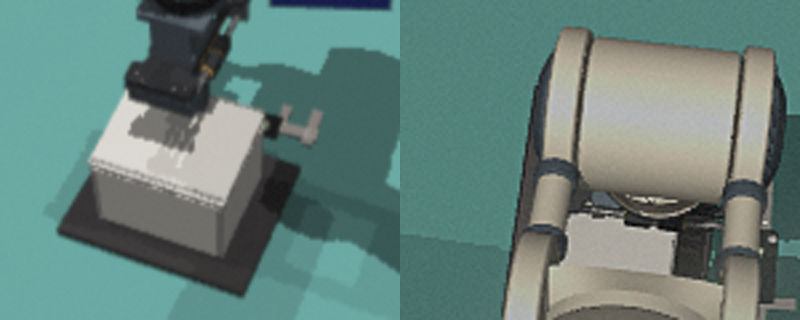

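The lid is nearly down, with the finger over the stud. Next I'll centre on it and press in small steps.

```bash

python3 -m creep '[{"dp":[0,0.35,-0.1],"roll":0,"grip":-1},{"dp":[0,0.25,0],"roll":0,"grip":-1},{"dp":[0,0,0.3],"roll":0,"grip":-1},{"dp":[0,0,0],"roll":0,"grip":-1}]' >/dev/null; python3 l.py
python3 -m creep '[{"dp":[0,0,0.2],"roll":0,"grip":-1},{"dp":[0,0,0],"roll":0,"grip":-1}]' >/dev/null; python3 l.py
python3 -m creep '[{"dp":[0,0,0.2],"roll":0,"grip":-1},{"dp":[0,0,0],"roll":0,"grip":-1}]' >/dev/null; python3 l.py
python3 -m creep '[{"dp":[0,0,0.2],"roll":0,"grip":-1},{"dp":[0,0,0],"roll":0,"grip":-1}]' >/dev/null; python3 l.py
```

```text
t14.02 local mm x0.8 y-50.0 z131.7 yaw err deg -0.04 F -0.1 -1.8 3.9
t14.18 local mm x0.9 y-49.7 z129.7 yaw err deg -0.02 F 1.2 -2.5 3.4
t14.35 local mm x0.9 y-49.6 z127.7 yaw err deg -0.02 F 1.2 -1.7 3.0
t14.52 local mm x0.9 y-49.6 z125.7 yaw err deg -0.02 F 0.8 -1.8 4.2
```

```bash

for i in 1; do :; done
python3 -m creep '[{"dp":[0,0,0.2],"roll":0,"grip":-1},{"dp":[0,0,0],"roll":0,"grip":-1}]' >/dev/null; python3 l.py
python3 -m creep '[{"dp":[0,0,0.2],"roll":0,"grip":-1},{"dp":[0,0,0],"roll":0,"grip":-1}]' >/dev/null; python3 l.py
python3 -m creep '[{"dp":[0,0,0.2],"roll":0,"grip":-1},{"dp":[0,0,0],"roll":0,"grip":-1}]' >/dev/null; python3 l.py
python3 -m creep '[{"dp":[0,0,0.15],"roll":0,"grip":-1},{"dp":[0,0,0],"roll":0,"grip":-1}]' >/dev/null; python3 l.py
```

```text
t14.68 local mm x0.9 y-49.6 z123.8 yaw err deg -0.02 F 0.8 -3.0 6.7
t14.85 local mm x1.0 y-49.6 z122.0 yaw err deg -0.02 F -0.8 -3.9 10.5
t15.02 local mm x1.1 y-49.7 z120.2 yaw err deg -0.02 F -1.6 -3.6 13.0
t15.18 local mm x1.1 y-49.7 z118.8 yaw err deg -0.02 F -2.1 -3.8 14.3
```

```bash

python3 -m creep '[{"dp":[0,0,0.15],"roll":0,"grip":-1},{"dp":[0,0,0],"roll":0,"grip":-1}]' >/dev/null; python3 l.py
python3 -m creep '[{"dp":[0,0,0.15],"roll":0,"grip":-1},{"dp":[0,0,0],"roll":0,"grip":-1}]' >/dev/null; python3 l.py
python3 -m creep '[{"dp":[0,0,0.1],"roll":0,"grip":-1},{"dp":[0,0,0],"roll":0,"grip":-1}]' >/dev/null; python3 l.py
```

```text
t15.35 local mm x1.1 y-49.8 z117.4 yaw err deg -0.01 F -3.1 -5.4 15.0
t15.52 local mm x1.0 y-50.0 z115.7 yaw err deg -0.01 F -1.2 -6.5 10.5
t15.68 local mm x1.0 y-50.0 z114.6 yaw err deg -0.02 F 0.1 -6.2 9.8
```

The force peaked at 15 N and fell to 10 N, so the stud has passed. I'll press on until the force climbs along the foam slope.

```bash

python3 -m creep '[{"dp":[0,0,0.15],"roll":0,"grip":-1},{"dp":[0,0,0],"roll":0,"grip":-1}]' >/dev/null; python3 l.py
python3 -m creep '[{"dp":[0,0,0.15],"roll":0,"grip":-1},{"dp":[0,0,0],"roll":0,"grip":-1}]' >/dev/null; python3 l.py
python3 -m creep '[{"dp":[0,0,0.15],"roll":0,"grip":-1},{"dp":[0,0,0],"roll":0,"grip":-1}]' >/dev/null; python3 l.py
```

```text
t15.85 local mm x1.1 y-50.0 z113.2 yaw err deg -0.02 F -0.1 -6.6 11.5
t16.02 local mm x1.1 y-50.0 z111.8 yaw err deg -0.02 F -3.0 -7.4 14.3
t16.18 local mm x1.1 y-50.0 z110.5 yaw err deg -0.01 F -2.6 -7.9 17.6
```

The slope is now 2.2 N/mm, which is the foam alone, so the lid is seated. Lifting off and checking.

```bash

python3 -m creep '[{"dp":[0,0,0.1],"roll":0,"grip":-1},{"dp":[0,0,0],"roll":0,"grip":-1},{"dp":[0,0,-0.6],"roll":0,"grip":-1},{"dp":[0,0,-0.8],"roll":0,"grip":-1},{"dp":[0,0,-2],"roll":0,"grip":-1},{"dp":[0,0,-3],"roll":0,"grip":-1},{"dp":[0,0,-3.5],"roll":0,"grip":-1},{"dp":[0,0,-3],"roll":0,"grip":-1},{"dp":[-2,3.5,0],"roll":0,"grip":-1},{"dp":[-2,3.5,0],"roll":0,"grip":-1}]' >/dev/null; python3 l.py
python3 -m creep '[{"dp":[-0.8,3.5,0],"roll":0,"grip":-1},{"dp":[-0.8,3.5,0],"roll":0,"grip":-1},{"dp":[-0.8,3.5,0],"roll":0,"grip":-1},{"dp":[-0.8,3.5,0],"roll":0,"grip":-1},{"dp":[-0.8,3.5,0],"roll":0,"grip":-1},{"dp":[-0.8,3.5,0],"roll":0,"grip":-1},{"dp":[-0.8,3.5,0],"roll":0,"grip":-1},{"dp":[-0.8,3.5,0],"roll":0,"grip":-1},{"dp":[-0.8,3.5,0],"roll":0,"grip":-1},{"dp":[0,0,0],"roll":0,"grip":-1}]' >/dev/null; python3 l.py
python3 - <<'E'
from m import *
t1=snap('top','z.png');s1=snap('side','zs.png')
l=R2@[0,-.05]+C
print(proj(T,[[*l,.1215]]),proj(S,[[*l,.1215]]))
l=R2@[0,.065-.115*np.cos(.3)]+C
print('0.3:',proj(S,[[*l,.115+.115*np.sin(.3)+.006]]))
for d in(t1,s1):
    g=d['image'].max(2);m=np.uint8(g<75)
    n,_,st_,c=cv2.connectedComponentsWithStats(m)
    print([(c[i].round(1).tolist(),int(st_[i,4])) for i in range(1,n) if 15<st_[i,4]<150 and 240<c[i][0]<380 and 130<c[i][1]<260])
a=cv2.imread('pics/zs.png')[160:270,240:390];b=cv2.imread('pics/z.png')[95:245,190:395]
cv2.imwrite('pics/z1.png',np.hstack([cv2.resize(x,(400,293),interpolation=2) for x in(a,b)]))
E
```

```text
t17.02 local mm x-38.4 y-119.0 z239.6 yaw err deg 0.16 F 1.4 -0.1 -0.7
t17.85 local mm x-112.6 y-439.5 z237.7 yaw err deg -0.22 F 0.0 -0.2 0.5
[[339.2236266  180.98869479]] [[312.61451169 190.54939317]]
0.3: [[311.67254093 184.42257221]]
[([338.9, 180.4], 61), ([319.4, 226.9], 106)]
[([377.4, 171.3], 44), ([312.4, 190.6], 21), ([340.2, 195.9], 43)]
```

View pics/z1.png

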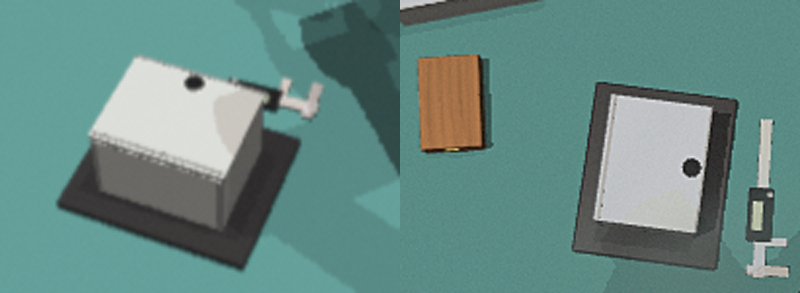

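The lid is shut flat: the stud shows at (312.4,190.6) in the side view against a predicted (312.6,190.5) for shut. The caliper and gauge case are where they were, and the arm is clear.

```bash
python3 -c "
from plant import *
print(close_job())"
```

```text
the job is handed in; nothing more can be done
None
```

The carton is closed: both flaps were folded in first, the stud snapped home at about 15 N, the lid stays shut flat, the highest wrist-force reading was about 32 N, and the job was handed in at about 18 s of robot time.

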